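# Weight a cedar paddle handle blank flat on the press bed

### The job

Put the cedar handle blank under weight so it dries flat: on the press bed between its end stops build one centred stack, in this order from the bottom up: plywood board, cedar blank, steel plate, large pewter disc, small pewter disc, with the board, blank and plate all running lengthwise along the bed. Set each piece gently in its place in the stack and let go of it before fetching the next, and do not disturb the tray, roller, sanding block or jar.

Things in the scene. Friction and masses are not known exactly. Their poses are not given: they have to be found in the camera images.
- bed: Press bed, the target: dark wooden slab fixed to the counter, 96 (its x) x 190 (its y, the long way) x 16 mm high. A low brass end stop stands across each short end, 8 mm above the slab's top, inner faces 164 mm apart along y; the long sides are open. Origin: centre of the underside, z up. 
- board: Loose pale birch plywood board with darker lines round its edge, 140 (x) x 60 (y) x 15 mm high, lying flat, about 0.1 kg. Origin: centre of the underside, z up. 
- blank: Loose cedar handle blank, a reddish bar 110 (x) x 40 (y) x 26 mm high, lying flat, about 0.06 kg. Origin: centre of the underside, z up. 
- plate: Loose bare steel plate, 100 (x) x 50 (y) x 10 mm thick, lying flat, about 0.4 kg. Origin: centre of the underside, z up. 
- disc_large: Large loose round pewter disc weight, 60 mm diameter, 18 mm high, plain flat faces, about 0.37 kg. Origin: centre of the underside, z up. 
- disc_small: Small loose round pewter disc weight, 42 mm diameter, 16 mm high, plain flat faces, about 0.16 kg. Origin: centre of the underside, z up. 
- tray: Bystander: chipped white enamel tray, 110 (x) x 180 (y) x 16 mm high, loose, a few brass screws in it. Origin: centre of the underside, z up. 
- roller: Bystander: steel burnishing roller with a wooden grip at each end, 34 (x) x 192 (y) x 34 mm high, loose. Origin: centre of the underside, z up. 
- sander: Bystander: cork sanding block with a grey pad on top, 72 (x) x 42 (y) x 26 mm high, loose. Origin: centre of the underside, z up. 
- jar: Bystander: small amber jar with a black cap, 52 mm diameter, 62 mm high, loose. Origin: centre of the underside, z up. 
Things that resemble listed ones, but are neither listed nor needed, are in the scene too. Leave any red or turquoise look-alike of the disc_large alone.

How it is judged:
On the way, in this order (a step that is already met when the one before it is completed fails the run):
1. the plywood board lies centred on the bed, along it, released (horizontal distance between board and bed below 0.012 m and z of board in the frame of bed between 0.012 and 0.02 m and angle between board's own z axis and vertical below 0.1 rad and angle between the x axis of board and the y axis of bed, either way round below 0.2 rad and contact force between the fingers and board below 0.2 N), for 0.2 s.
2. the cedar blank lies centred on the board, along the bed, released (horizontal distance between blank and board below 0.012 m and z of blank in the frame of board between 0.011 and 0.019 m and angle between blank's own z axis and vertical below 0.1 rad and angle between the x axis of blank and the y axis of bed, either way round below 0.2 rad and contact force between the fingers and blank below 0.2 N), for 0.2 s.
3. the steel plate lies centred on the blank, along the bed, released (horizontal distance between plate and blank below 0.012 m and z of plate in the frame of blank between 0.022 and 0.03 m and angle between plate's own z axis and vertical below 0.1 rad and angle between the x axis of plate and the y axis of bed, either way round below 0.2 rad and contact force between the fingers and plate below 0.2 N), for 0.2 s.
4. the large disc lies centred on the plate, released (horizontal distance between disc_large and plate below 0.012 m and z of disc_large in the frame of plate between 0.006 and 0.014 m and angle between disc_large's own z axis and vertical below 0.1 rad and contact force between the fingers and disc_large below 0.2 N), for 0.2 s.
5. the small disc lies centred on the large disc, released (horizontal distance between disc_small and disc_large below 0.012 m and z of disc_small in the frame of disc_large between 0.014 and 0.022 m and angle between disc_small's own z axis and vertical below 0.1 rad and contact force between the fingers and disc_small below 0.2 N), for 0.2 s.
At the end, for the whole second after the job is handed in: On the bed, bottom up: board, blank, plate, large disc, small disc; each centred within 12 mm on what is below, resting on it (height within 4 mm), level within 0.1 rad; board, blank and plate along the bed within 0.2 rad; all at rest (horizontal distance between board and bed below 0.012 m and z of board in the frame of bed between 0.012 and 0.02 m and angle between each of board, blank, plate, disc_large, disc_small's own z axis and vertical below 0.1 rad and angle between the x axis of each of board, blank, plate and the y axis of bed, either way round below 0.2 rad and linear speed of each of board, blank, plate, disc_large, disc_small below 0.02 m/s and angular speed of each of board, blank, plate, disc_large, disc_small below 0.2 rad/s and horizontal distance between blank and board below 0.012 m and z of blank in the frame of board between 0.011 and 0.019 m and horizontal distance between plate and blank below 0.012 m and z of plate in the frame of blank between 0.022 and 0.03 m and horizontal distance between disc_large and plate below 0.012 m and z of disc_large in the frame of plate between 0.006 and 0.014 m and horizontal distance between disc_small and disc_large below 0.012 m and z of disc_small in the frame of disc_large between 0.014 and 0.022 m); the robot touches nothing.
It fails at once if the tray, roller, sanding block or jar is moved by more than 30 mm (distance of any of tray, roller, sander, jar from where it was at the start of the episode above 0.03 m).
It fails at once if a piece is dropped or rammed onto the stack: it moves faster than 0.4 m/s within 25 mm above its place ((horizontal distance between board and bed below 0.03 m and z of board in the frame of bed between 0.012 and 0.041 m and linear speed of board above 0.4 m/s) or (horizontal distance between blank and board below 0.03 m and z of blank in the frame of board between 0.011 and 0.04 m and linear speed of blank above 0.4 m/s) or (horizontal distance between plate and blank below 0.03 m and z of plate in the frame of blank between 0.022 and 0.051 m and linear speed of plate above 0.4 m/s) or (horizontal distance between disc_large and plate below 0.03 m and z of disc_large in the frame of plate between 0.006 and 0.035 m and linear speed of disc_large above 0.4 m/s) or (horizontal distance between disc_small and disc_large below 0.03 m and z of disc_small in the frame of disc_large between 0.014 and 0.043 m and linear speed of disc_small above 0.4 m/s)).
It also fails if it takes over 128 s, if anything falls off the work surface, if the arm or the gripper's body presses on something with over 40 N, if the wrist force passes 120 N, or if a joint passes its speed limit or range.

### The arm

A 6-joint arm with a two-finger parallel gripper is mounted at the origin on the work surface. World frame = base frame: x ahead of the robot, y to its left, z up, the work surface at z = 0. Lengths are in m, angles in rad, forces in N, time in s.
With the tool pointing down it reaches from about 0.35 to 0.725 m from the base axis. Payload 6 kg.
Tool frame: the origin (TCP) lies at the centre of the arm's flange, where the gripper is bolted on; the fingertips stand 173 mm ahead of it and the grasp point (between the pads) lies 155 mm ahead of it; z points along the fingers, y is the line along which they close (so a half turn about z gives the same grasp; the last joint's range is limited). The gripper opens to 85 mm and grips with 20 to 120 N. Pads are 22 mm wide; open, the fingers measure 114 mm over their backs; the gripper's body (76 mm by 85 mm) begins 54 mm behind the grasp point. The pads swing forward as they close: fully open they stand 13 mm farther back than shut.
Start: joints at [1.471, 0.04, 0.085, 0, -1.615, -0.334], TCP at [0.252, 0.544, 0.405] pointing down, gripper open.
Joint ranges: [-2.56, 2.56], [-1.29, 2.01], [-1.08, 1.49], [-3.29, 1.98], [-2.81, -0.18], [-2.99, 2.99]. Speed limits (rad/s): [2.57, 2.57, 3.01, 3.14, 3.14, 3.14].

### API

Orientations are given as a rotation vector (axis times angle).
In Python, from bench import bot, imaging, job gives the robot as it stands. The module is installed in compiled form; this text tells all that it offers.
- The arm moves only by the shell command python3 -m creep 'ROWS' [FORCE]. ROWS is JSON, a list that holds one entry, the list of rows, each a list of 7 numbers: the shift along the tool's x, y, z in cm, then the turn, a rotation vector about the tool's x, y, z in degrees, then the opening, from 0 (shut) to 1 (fully open). A call has 1 to 20 rows; each row shifts and turns the commanded pose from where the row before left it, along the tool's axes as they then stand; what a row does not reach is not made up. A row lasts 1/10 s, in which the tool goes at most 50 mm and 8.59 degrees, less where a joint would pass 70% of its speed; a pose out of reach is approached as far as the arm can. A call is refused whole if a number of a shift passes 5 or a number of a turn 8.59, either way. A call with a gripper value outside its range is refused whole. The fingers move at their own pace and stop on an object; FORCE is the grip in N (left out, the last holds). Time passes only in rows, so rows that do not move let the fingers close. It gives the time, the measured TCP pose, the force, the opening and the grip force at its end, in the units of the state.
- bot.state(): the state, without advancing time (a new reading comes with each control period).
- imaging.camera(name): name is "side" or "top" or "wrist"; returns the picture (384x512x3 uint8, blue, green, red); there is no depth.
- imaging.camera_params(name): a dict with "fx", "fy", "cx", "cy" (pixels), "k1" (the pictures are not rectified: a ray, as slopes to the right and down, at radius r is drawn at 1 + k1 r^2 times it, then the intrinsics apply), "R" (3x3) and "t" (3): a world point X has camera coordinates R X + t. Camera axes: x right, y down, z forward; pixel columns grow to the right and rows downward; lengths in m; the calibration is good to about 2 mm. A picture is of the moment at which its call begins: read the wrist's pose just before it. camera_params takes no time and is no camera call; for the wrist camera it gives the pose at the moment of the call.
- job.hand_in(): hands the job in; it is judged then, once.
The state is a dict: "clock": time; "q": joint angles; "qd": joint speeds; "effort": joint torques, N m; "tcp_pos": TCP position; "ee_rot": TCP orientation; "wrist_force": force on the tool from outside, world axes, zero at the start; "torque": the same for the moment, N m; "opening": finger opening in m; "finger_force": force on a finger pad.
Only numpy, scipy, OpenCV 4.12 (cv2) and the standard library are available. Lean on these libraries where they do the work, as an engineer would, in place of code of your own. Each camera call takes 0.05 s, during which the arm holds its last target. There are 200 camera calls.

## Working session

There is one attempt and no reset: what is moved stays moved. The work goes in short steps, Python scripts to look and compute and a shell command to move; the robot and the scene stay as the last step left them, time stands still between calls to the robot, and variables do not carry over. Pictures are saved under pics/ and viewed, at most 14 in all, crops included, and the job is handed in when it is done.

```bash
mkdir -p pics
python3 - <<'E'
from bench import bot, imaging, job
import cv2,numpy as np
np.set_printoptions(precision=4,suppress=True)
print(bot.state())
for n in ("top","side","wrist"):
    p=imaging.camera_params(n); print(n,p)
    cv2.imwrite(f"pics/{n}0.png",imaging.camera(n))
E
```

```text
{'clock': 0.0, 'q': array([ 1.4707,  0.0408,  0.0838, -0.0005, -1.6155, -0.3337]), 'qd': array([ 0.0006, -0.0015,  0.0011, -0.0001, -0.0003, -0.0015]), 'effort': array([  0.0011, -36.8205,  34.7405,   6.9322,  -0.0055,  -0.    ]), 'tcp_pos': array([0.2521, 0.5445, 0.4037]), 'ee_rot': array([ 3.0662, -0.6757, -0.0004]), 'wrist_force': array([ 0.2152, -0.7906,  0.391 ]), 'torque': array([-0.0244,  0.0078, -0.0366]), 'finger_force': 0.0, 'opening': 0.0853854831703943}
top {'fx': 448.09385849356215, 'fy': 448.09385849356215, 'cx': 258.30070667053116, 'cy': 189.9203172251119, 'k1': -0.08457949130992572, 'R': array([[-0.0213, -0.9998, -0.0065],
       [-0.9827,  0.0221, -0.1839],
       [ 0.184 ,  0.0025, -0.9829]]), 't': array([0.0131, 0.4897, 1.3743])}
side {'fx': 490.26422549227436, 'fy': 490.26422549227436, 'cx': 247.3410143112874, 'cy': 189.97295339587774, 'k1': -0.14504054381103476, 'R': array([[ 0.908 , -0.4186, -0.0147],
       [-0.3024, -0.6309, -0.7145],
       [ 0.2898,  0.6533, -0.6994]]), 't': array([-0.4589,  0.1826,  1.4326])}
wrist {'fx': 335.6646021691834, 'fy': 335.6646021691834, 'cx': 258.93101145904456, 'cy': 193.30154465020178, 'k1': -0.09491121114765799, 'R': array([[-0.4194, -0.9078,  0.0014],
       [-0.8659,  0.4006,  0.2996],
       [-0.2725,  0.1244, -0.9541]]), 't': array([ 0.5989, -0.0384,  0.3795])}
```

View pics/top0.png

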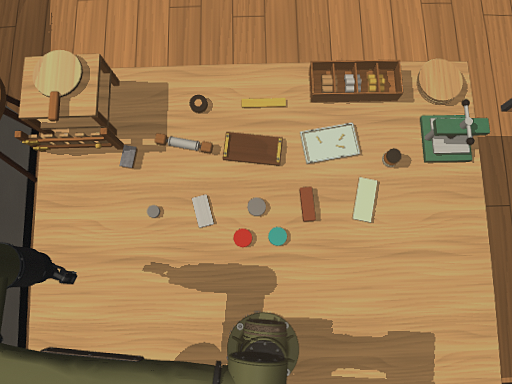

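View pics/side0.png

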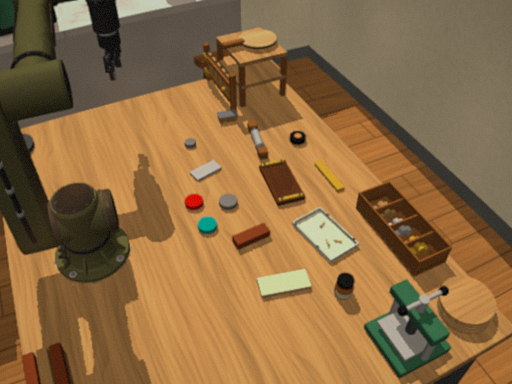

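The top view shows, in pixels: small disc (154,211), plate (203,211), large disc (257,206), blank (308,204), board (365,200) and bed (253,148). The red and turquoise look-alikes are at (243,238) and (278,237). The roller, tray, jar and sander are behind or beside them. In the side view the same pieces are at disc_s (190,143), plate (206,171), disc_L (229,201), blank (251,236), board (284,283) and bed (282,181).

```bash
cat > h.py <<'E'
from bench import bot, imaging, job
import cv2,numpy as np
from scipy.spatial.transform import Rotation as Ro
np.set_printoptions(precision=4,suppress=True)
def ray(p,px):
    px=np.asarray(px,float).reshape(-1,1,2)
    K=np.array([[p["fx"],0,p["cx"]],[0,p["fy"],p["cy"]],[0,0,1]])
    u=cv2.undistortPoints(px,K,np.array([p["k1"],0,0,0.]))[:,0] if False else None
    d=(px[:,0]-[p["cx"],p["cy"]])/[p["fx"],p["fy"]]; s=d.copy()
    for _ in range(20): s=d/(1+p["k1"]*(s**2).sum(1,keepdims=True))
    R=np.array(p["R"]); t=np.array(p["t"])
    return -R.T@t, np.c_[s,np.ones(len(s))]@R
def onplane(p,px,z):
    c,d=ray(p,px); return (c+d*((z-c[2])/d[:,2])[:,None])[:,:2]
def proj(p,X):
    c=np.array(p["R"])@X+p["t"]; s=c[:2]/c[2]; s=s*(1+p["k1"]*(s@s)); return s*[p["fx"],p["fy"]]+[p["cx"],p["cy"]]
def blob(im,seed,tol=14):
    m=np.zeros((im.shape[0]+2,im.shape[1]+2),np.uint8)
    cv2.floodFill(im.copy(),m,tuple(int(v) for v in seed),0,(tol,)*3,(tol,)*3,4|cv2.FLOODFILL_MASK_ONLY|cv2.FLOODFILL_FIXED_RANGE|(255<<8))
    m=m[1:-1,1:-1]; m=cv2.morphologyEx(m,cv2.MORPH_CLOSE,np.ones((3,3)))
    cs,_=cv2.findContours(m,cv2.RETR_EXTERNAL,cv2.CHAIN_APPROX_NONE)
    return max(cs,key=cv2.contourArea)[:,0].astype(float)
def centre(c):
    M=cv2.moments(c.astype(np.float32)); return np.array([M["m10"],M["m01"]])/M["m00"]
def tri(ps,pxs):
    A=np.zeros((3,3));b=np.zeros(3)
    for p,x in zip(ps,pxs):
        c,d=ray(p,x); d=d[0]/np.linalg.norm(d[0]); Q=np.eye(3)-np.outer(d,d); A+=Q;b+=Q@c
    return np.linalg.solve(A,b)
def rect(p,c,z):
    w=onplane(p,c,z); (cx,cy),(a,b),th=cv2.minAreaRect((w*1000).astype(np.float32))
    if a<b: a,b,th=b,a,th+90
    return np.array([cx/1000,cy/1000]),a,b,(th+90)%180-90   # long-axis angle deg
def plan(x,y,z,ang):
    """tool shift (cm) & z-turn (deg) so that tool y (closing) lies at world angle ang, TCP at xyz; turn first"""
    s=bot.state(); R=Ro.from_rotvec(s["ee_rot"]); M=R.as_matrix()
    cur=np.degrees(np.arctan2(M[1,1],M[0,1])); dw=(ang-cur+90)%180-90
    d=np.array([x,y,z])-s["tcp_pos"]
    down=Ro.from_matrix(np.array([[np.sin(np.radians(cur)),np.cos(np.radians(cur)),0],[-np.cos(np.radians(cur)),np.sin(np.radians(cur)),0],[0,0,-1]]).T) if False else None
    c=np.radians(cur+dw+0); ty=np.array([np.cos(c),np.sin(c),0]); tz=np.array([0,0,-1.]); tx=np.cross(ty,tz)
    c0=np.radians(cur); ty0=np.array([np.cos(c0),np.sin(c0),0]); tx0=np.cross(ty0,tz)
    tilt=(R.inv()*Ro.from_matrix(np.c_[tx0,ty0,tz])).as_rotvec(degrees=True)
    print("tcp",s["tcp_pos"],"cur",round(cur,2),"tool turn z",round(-dw,2),"q6",s["q"][5].round(2),"| shift cm: before-turn axes",(np.array([tx0,ty0,tz])@d*100).round(2),"after-turn axes",(np.array([tx,ty,tz])@d*100).round(2),"tilt fix",tilt.round(2),"clock",s["clock"])
E
cat > m1.py <<'E'
from h import *
T=imaging.camera_params("top");S=imaging.camera_params("side");it=cv2.imread("pics/top0.png");is_=cv2.imread("pics/side0.png")
g=dict(bed=((253,152),(281,185),.016),board=((365,200),(284,283),.015),blank=((308,206),(251,236),.026),plate=((203,211),(206,171),.01),disc_large=((257,206),(229,200),.018),disc_small=((154,211),(190,142),.016))
for n,(a,b,z) in g.items():
    ca=blob(it,a);cb=blob(is_,b)
    X=tri([T,S],[centre(ca),centre(cb)])
    print(n,"tri",X,"top",rect(T,ca,z),"side",rect(S,cb,z))
E
python3 m1.py
```

```text
bed tri [0.6334 0.0171 0.0184] top (array([0.636 , 0.0192]), 186.48287963867188, 94.920166015625, 82.42373657226562) side (array([0.6327, 0.0163]), 180.9519500732422, 93.0905990600586, 82.73855590820312)
board tri [ 0.4567 -0.3413  0.014 ] top (array([ 0.4576, -0.3416]), 135.49478149414062, 56.60149383544922, -12.797538757324219) side (array([ 0.4568, -0.3416]), 135.7024688720703, 55.60468292236328, -12.68731689453125)
blank tri [ 0.4463 -0.1533  0.0239] top (array([ 0.4474, -0.1517]), 106.07636260986328, 40.12936782836914, 4.612616062164307) side (array([ 0.4455, -0.1547]), 103.93753051757812, 31.781429290771484, 4.244385719299316)
plate tri [0.4329 0.1856 0.0081] top (array([0.4342, 0.1853]), 96.86062622070312, 47.9424934387207, 13.791471481323242) side (array([0.4321, 0.185 ]), 93.34883880615234, 42.472591400146484, 12.290054321289062)
disc_large tri [0.4421 0.0105 0.0172] top (array([0.4427, 0.0094]), 54.62106704711914, 51.91193389892578, 88.73461151123047) side (array([0.4425, 0.0095]), 50.11483383178711, 50.08704376220703, -59.37314796447754)
disc_small tri [0.434  0.345  0.0162] top (array([0.4347, 0.3446]), 36.16029739379883, 35.30080795288086, -44.96968078613281) side (array([0.4334, 0.3453]), 32.301856994628906, 23.17350196838379, -26.138378143310547)
```

```bash
python3 -c "
from h import *
plan(.457,-.3414,.33,77.2); print('now mid'); plan(.50,.10,.38,77.2)"
```

```text
tcp [0.2521 0.5444 0.4039] cur -114.86 tool turn z -12.06 q6 -0.33 | shift cm: before-turn axes [55.82 71.77  7.39] after-turn axes [39.6  81.84  7.39] tilt fix [ 0.08 -0.01  0.  ] clock 0.15
now mid
tcp [0.2521 0.5444 0.4039] cur -114.86 tool turn z -12.06 q6 -0.33 | shift cm: before-turn axes [41.17 29.91  2.39] after-turn axes [34.02 37.85  2.39] tilt fix [ 0.08 -0.01  0.  ] clock 0.15
```

```bash
python3 -m creep '[[[0,0,0,0,0,-6,1],[0,0,0,0,0,-6,1],[2,4,0,0,0,0,1],[2,4,0,0,0,0,1],[2,4,0,0,0,0,1],[2,4,0,0,0,0,1],[2,4,0,0,0,0,1],[2,4,0,0,0,0,1],[2,4,0,0,0,0,1],[2,4,0,0,0,0,1],[2,4,0,0,0,0,1],[2,4,0,0,0,0,1],[2,4,0,0,0,0,1],[2,4,0,0,0,0,1],[2,4,0,0,0,0,1],[2,4,0,0,0,0,1],[2,4,0,0,0,0,1],[2,4,0,0,0,0,1],[2,4,0,0,0,0,1],[2,4,0,0,0,0,1]]]' 40; python3 -c "
from h import *
plan(.457,-.3414,.33,77.2)"
```

```text
clock: 2.15
tcp_pos: [0.4428, -0.2397, 0.4045]
ee_rot: [-3.122, 0.352, -0.0]
wrist_force: [0.8, 0.5, -0.4]
opening: 0.0853
finger_force: 0.0
tcp [ 0.4428 -0.2397  0.4045] cur -102.88 tool turn z -0.08 q6 1.44 | shift cm: before-turn axes [3.65 9.59 7.45] after-turn axes [3.63 9.6  7.45] tilt fix [-0.01 -0.   -0.  ] clock 2.15
```

```bash
python3 -m creep '[[[0.9,2.4,1.8,0,0,0,1],[0.9,2.4,1.8,0,0,0,1],[0.9,2.4,1.8,0,0,0,1],[0.9,2.4,2,0,0,0,1],[0,0,0,0,0,0,1],[0,0,0,0,0,0,1]]]'; python3 -c "
from h import *
plan(.457,-.3414,.20,77.2)
p=imaging.camera_params('wrist');im=imaging.camera('wrist');cv2.imwrite('pics/w1.png',im);print(proj(p,[.457,-.3414,.015]))"
```

```text
clock: 2.75
tcp_pos: [0.4565, -0.3395, 0.3299]
ee_rot: [-3.121, 0.353, 0.003]
wrist_force: [-0.0, 0.9, -0.2]
opening: 0.0854
finger_force: 0.0
tcp [ 0.4565 -0.3395  0.3299] cur -102.92 tool turn z -0.12 q6 1.63 | shift cm: before-turn axes [ 0.09  0.17 12.99] after-turn axes [ 0.09  0.17 12.99] tilt fix [ 0.    0.12 -0.  ] clock 2.75
[260.3878 177.7791]
```

View pics/w1.png

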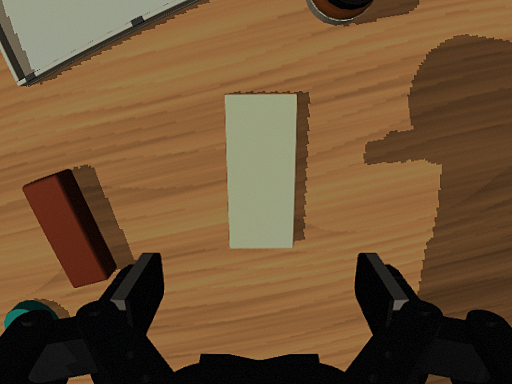

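The board shows at (225..297, 95..248), where expected. The open fingertips' inner corners are at about (161,254) and (357,254), from which I'll also estimate the tip depth.

Run:
```python
from h import *
s=bot.state();p=imaging.camera_params('wrist');im=cv2.imread('pics/w1.png')
c=blob(im,(260,178));print(rect(p,c,.015))
T=imaging.camera_params("top"); ct=blob(cv2.imread("pics/top0.png"),(365,200))
print("tri",tri([T,p],[centre(ct),centre(c)]))
M=Ro.from_rotvec(s["ee_rot"]).as_matrix()
C,d=ray(p,[(161,254),(357,254)])
dt=d@M; Ct=M.T@(C-s["tcp_pos"]); k=.0854/(dt[1,1]-dt[0,1]); print("cam in tool",Ct,"tips",Ct+k*dt)
```

```text
(array([ 0.4594, -0.3417]), 138.4302978515625, 58.80866241455078, -12.759880065917969)
tri [ 0.4603 -0.3436 -0.0014]
cam in tool [0.0764 0.0004 0.0311] tips [[ 0.0078 -0.0422  0.1611]
 [ 0.0079  0.0432  0.1611]]
```

```bash
python3 -c "
from h import *
plan(.4588,-.3417,.171,77.2)"; python3 -m creep '[[[0.2,0.2,2.8,0,0,0,1],[0,0,3,0,0,0,1],[0,0,3,0,0,0,1],[0,0,2.6,0,0,0,1],[0,0,2,0,0,0,1],[0,0,1.5,0,0,0,1],[0,0,1,0,0,0,1],[0,0,0,0,0,0,1],[0,0,0,0,0,0,1]]]' 40;  python3 -c "
from h import *
plan(.4588,-.3417,.171,77.2)"
```

```text
tcp [ 0.4567 -0.3392  0.3311] cur -102.87 tool turn z -0.07 q6 1.63 | shift cm: before-turn axes [ 0.26  0.2  16.01] after-turn axes [ 0.26  0.2  16.01] tilt fix [ 0.02 -0.    0.  ] clock 2.8
clock: 3.7
tcp_pos: [0.4587, -0.3417, 0.1729]
ee_rot: [3.121, -0.351, 0.002]
wrist_force: [-0.3, 0.2, 0.0]
opening: 0.0855
finger_force: 0.0
tcp [ 0.4587 -0.3417  0.1729] cur -102.83 tool turn z -0.03 q6 1.64 | shift cm: before-turn axes [ 0.01 -0.    0.19] after-turn axes [ 0.01 -0.    0.19] tilt fix [ 0.04 -0.08  0.  ] clock 3.7
```

Close with a small sink, then lift a little.

```bash
python3 -m creep '[[[0,0,0.1,0,0,0,0.6],[0,0,0,0,0,0,0.3],[0,0,0,0,0,0,0.3],[0,0,0,0,0,0,0.3],[0,0,0,0,0,0,0.3],[0,0,0,0,0,0,0.3],[0,0,0,0,0,0,0.3],[0,0,0,0,0,0,0.3]]]' 40; python3 -m creep '[[[0,0,-1,0,0,0,0.3],[0,0,-2,0,0,0,0.3],[0,0,-3,0,0,0,0.3],[0,0,-3,0,0,0,0.3],[0,0,-3,0,0,0,0.3],[0,0,0,0,0,0,0.3],[0,0,0,0,0,0,0.3]]]'
python3 - <<'E'
from h import *
s=bot.state();p=imaging.camera_params('wrist');im=imaging.camera('wrist');cv2.imwrite('pics/w2.png',im)
plan(.635,.018,.29,-7.5)
E
```

```text
clock: 4.5
tcp_pos: [0.4586, -0.3418, 0.1719]
ee_rot: [3.121, -0.351, 0.003]
wrist_force: [0.0, 0.4, 6.7]
opening: 0.0588
finger_force: 45.0
clock: 5.2
tcp_pos: [0.4581, -0.3416, 0.2913]
ee_rot: [-3.122, 0.352, -0.002]
wrist_force: [0.1, -0.2, -1.4]
opening: 0.0587
finger_force: 44.4
tcp [ 0.4579 -0.3414  0.29  ] cur -102.87 tool turn z 84.63 q6 1.64 | shift cm: before-turn axes [  9.26 -38.99  -0.  ] after-turn axes [-37.95 -12.86  -0.  ] tilt fix [-0.05  0.06  0.  ] clock 5.25
```

View pics/w2.png

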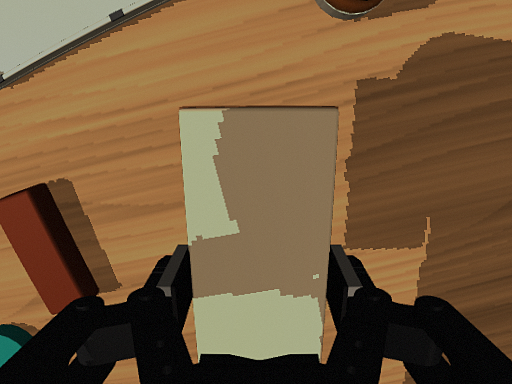

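The board is held, with its far edge at (180..338, 107), squarely between the pads. Next I'll compute its offset in the hand and refine the bed.

Run:
```python
from h import *
s=bot.state();p=imaging.camera_params('wrist')
w=onplane(p,[(180,108),(338,108),(188,240),(332,240)],s["tcp_pos"][2]-.157)
M=Ro.from_rotvec(s["ee_rot"]).as_matrix()
print((np.c_[w,np.full(4,s["tcp_pos"][2]-.157)]-s["tcp_pos"])@M)
# bed: brass stops
it=cv2.imread("pics/top0.png");T=imaging.camera_params("top");S=imaging.camera_params("side")
c=blob(it,(253,152));print(it[152,253],it[148,227],it[150,281]); 
for q in cv2.boxPoints(cv2.minAreaRect(c.astype(np.float32))): print(q,onplane(T,[q],.016))
cv2.imwrite("pics/bed.png",np.hstack([cv2.resize(it[120:180,210:300],None,fx=4.4,fy=4.4),cv2.resize(cv2.imread("pics/side0.png")[150:210,240:330],None,fx=4.4,fy=4.4)]))
```

```text
[[ 0.0698 -0.0286  0.1569]
 [ 0.0698  0.0295  0.1569]
 [ 0.0166 -0.0289  0.157 ]
 [ 0.0167  0.0307  0.157 ]]
[ 45  70 104] [ 50 100 128] [46 63 87]
[223.1452 159.1206] [[0.6008 0.1156]]
[226.0603 131.4274] [[0.6955 0.1054]]
[281.9151 137.3069] [[ 0.6708 -0.0795]]
[279. 165.] [[ 0.5767 -0.067 ]]
```

View pics/bed.png

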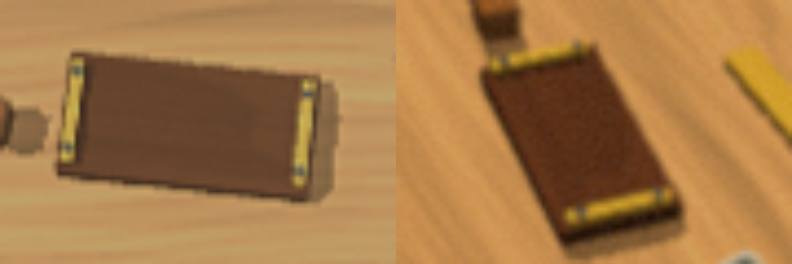

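The bed crop shows brass stops centred at about (226.6,145) and (279.3,150) in the top view. I'll use their centroids in both views.

```bash
cat > bed.py <<'E'
from h import *
P={n:imaging.camera_params(n) for n in("top","side")};roi=dict(top=(215,125,295,175),side=(255,155,310,210))
cs={}
for n in P:
    x0,y0,x1,y1=roi[n];im=cv2.imread(f"pics/{n}0.png")[y0:y1,x0:x1]
    h=cv2.cvtColor(im,cv2.COLOR_BGR2HSV);m=cv2.inRange(h,(20,120,130),(35,255,255))
    k,l,st,ce=cv2.connectedComponentsWithStats(m)
    o=sorted([(st[i,4],tuple(ce[i]+[x0,y0])) for i in range(1,k)])[-2:]
    print(n,o); cs[n]=sorted([q[1] for q in o],key=lambda q:q[0] if n=="top" else q[1])
A=[tri([P["top"],P["side"]],[cs["top"][i],cs["side"][i]]) for i in(0,1)]
print(A,np.mean(A,0));d=A[0]-A[1];print(np.linalg.norm(d),np.degrees(np.arctan2(d[1],d[0])))
for n in P: w=onplane(P[n],cs[n],.023);print(n,w.mean(0),np.degrees(np.arctan2(*(w[0]-w[1])[::-1])))
E
python3 bed.py
```

```text
top [(np.int32(45), (np.float64(226.0), np.float64(144.0))), (np.int32(46), (np.float64(278.60869565217394), np.float64(149.6304347826087)))]
side [(np.int32(35), (np.float64(272.25714285714287), np.float64(161.97142857142856))), (np.int32(47), (np.float64(290.27659574468083), np.float64(196.2127659574468)))]
[array([0.6493, 0.1057, 0.0219]), array([ 0.6261, -0.0667,  0.0222])] [0.6377 0.0195 0.0221]
0.17395863288897884 82.32785004390578
top [0.6384 0.0192] 82.32756194768787
side [0.6362 0.0186] 82.39895522655907
```

```bash
python3 -m creep '[[[0,0,0,0,0,8.5,0.3],[0,0,0,0,0,8.5,0.3],[0,0,0,0,0,8.5,0.3],[0,0,0,0,0,8.5,0.3],[0,0,0,0,0,8.5,0.3],[0,0,0,0,0,8.5,0.3],[0,0,0,0,0,8.5,0.3],[0,0,0,0,0,8.5,0.3],[0,0,0,0,0,8.5,0.3],[0,0,0,0,0,8.3,0.3],[-3.8,-1.3,0,0,0,0,0.3],[-3.8,-1.3,0,0,0,0,0.3],[-3.8,-1.3,0,0,0,0,0.3],[-3.8,-1.3,0,0,0,0,0.3],[-3.8,-1.3,0,0,0,0,0.3],[-3.8,-1.3,0,0,0,0,0.3],[-3.8,-1.3,0,0,0,0,0.3],[-3.8,-1.3,0,0,0,0,0.3],[0,0,0,0,0,0,0.3],[0,0,0,0,0,0,0.3]]]'
python3 - <<'E'
from h import *
plan(.6365,.0188,.20,-7.65)
p=imaging.camera_params('wrist');im=imaging.camera('wrist');cv2.imwrite('pics/w3.png',im)
E
```

```text
clock: 7.25
tcp_pos: [0.6017, -0.0533, 0.2888]
ee_rot: [2.068, -2.361, -0.003]
wrist_force: [-0.8, -0.5, -0.5]
opening: 0.0591
finger_force: 44.3
tcp [ 0.6017 -0.0533  0.2888] cur 172.43 tool turn z 0.08 q6 -0.37 | shift cm: before-turn axes [-7.61 -2.5   8.88] after-turn axes [-7.61 -2.49  8.88] tilt fix [ 0.19 -0.06  0.  ] clock 7.25
```

View pics/w3.png

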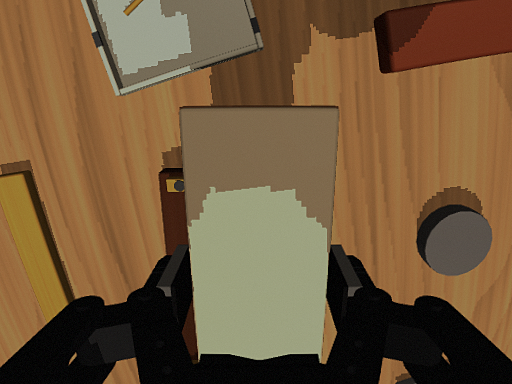

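The board blocks most of the bed, with one stop peeking out at (178,185). I'll move over the centre and down, where the near stop will show beyond the board's end.

```bash
python3 -m creep '[[[-2.5,-0.9,0,0,0,0,0.3],[-2.5,-0.8,1,0,0,0,0.3],[-2.6,-0.8,2,0,0,0,0.3],[0,0,2,0,0,0,0.3],[0,0,1,0,0,0,0.3],[0,0,0.5,0,0,0,0.3],[0,0,0,0,0,0,0.3],[0,0,0,0,0,0,0.3]]]'
python3 - <<'E'
from h import *
plan(.6365,.0188,.19,-7.65)
p=imaging.camera_params('wrist');im=imaging.camera('wrist');cv2.imwrite('pics/w4.png',im)
h=cv2.cvtColor(im,cv2.COLOR_BGR2HSV);m=cv2.inRange(h,(20,110,90),(36,255,255));m[:, :150]=0;m[:,380:]=0;m[150:]=0
k,l,st,ce=cv2.connectedComponentsWithStats(m);print([(st[i],ce[i]) for i in range(1,k) if st[i,4]>60])
pts=np.argwhere(m)[:,::-1];print(rect(p,pts.astype(float),.024))
E
```

```text
clock: 8.1
tcp_pos: [0.6368, 0.0171, 0.227]
ee_rot: [-2.066, 2.365, -0.002]
wrist_force: [0.4, -0.3, -1.8]
opening: 0.0591
finger_force: 44.3
tcp [0.6368 0.0171 0.227 ] cur 172.3 tool turn z -0.05 q6 -0.48 | shift cm: before-turn axes [-0.17  0.06  3.7 ] after-turn axes [-0.17  0.05  3.7 ] tilt fix [-0.1   0.01  0.  ] clock 8.1
[]
(array([ 0.6233, -0.0814]), 78.67312622070312, 3.336536169052124, -25.71825408935547)
```

View pics/w4.png

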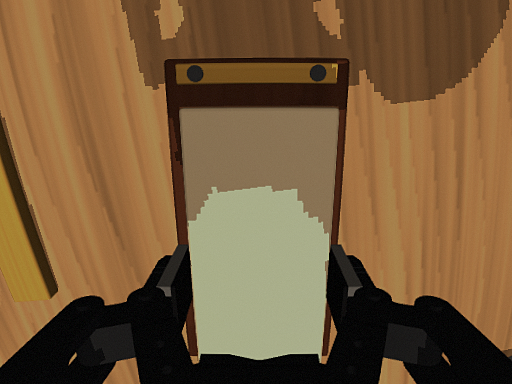

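The near stop shows at (176..338, 64..84) and the slab edges at x about 167 and 348 in row 90. From these I get the bed centre.

Run:
```python
from h import *
p=imaging.camera_params('wrist')
a=onplane(p,[(176,83.5),(338,84),(176,64),(338,64)],.024);b=onplane(p,[(167,95),(348,95)],.016)
print(a,b, np.linalg.norm(b[0]-b[1]),np.linalg.norm(a[0]-a[1]))
for ang in(82.35,):
  u=np.array([np.cos(np.radians(ang)),np.sin(np.radians(ang))]);v=np.array([-u[1],u[0]])
  i=(a[0]+a[1])/2; e=b.mean(0); print("stop angle",np.degrees(np.arctan2(*(a[0]-a[1])[::-1])),"centre from stop",i+.082*u, "lateral by edges", e@v, "lateral centre est",np.array([.6365,.0188])@v)
```

```text
[[ 0.6672 -0.0672]
 [ 0.5878 -0.0563]
 [ 0.6654 -0.0763]
 [ 0.5871 -0.0658]] [[ 0.6749 -0.0626]
 [ 0.5812 -0.05  ]] 0.09452810149977925 0.08011069584058417
stop angle -7.830139765890489 centre from stop [0.6384 0.0195] lateral by edges -0.6299406739523594 lateral centre est -0.6283323080341436
```

```bash
python3 -m creep '[[[-0.2,-0.2,1,0,0,0,0.3],[0,0,1,0,0,0,0.3],[0,0,0.7,0,0,0,0.3],[0,0,0.4,0,0,0,0.3],[0,0,0.3,0,0,0,0.3],[0,0,0.2,0,0,0,0.3],[0,0,0,0,0,0,0.3],[0,0,0,0,0,0,0.3]]]'; python3 -c "
from h import *
plan(.639,.0192,.188,-7.7)"
```

```text
clock: 8.95
tcp_pos: [0.639, 0.0195, 0.19]
ee_rot: [-2.068, 2.364, -0.001]
wrist_force: [0.3, -0.4, -0.9]
opening: 0.0586
finger_force: 44.3
tcp [0.639  0.0195 0.19  ] cur 172.35 tool turn z 0.05 q6 -0.48 | shift cm: before-turn axes [ 0.03 -0.    0.2 ] after-turn axes [ 0.03 -0.    0.2 ] tilt fix [-0.03  0.    0.  ] clock 8.95
```

```bash
python3 -m creep '[[[0,0,0.1,0,0,0,0.3],[0,0,0.1,0,0,0,0.3],[0,0,0,0,0,0,0.3],[0,0,0,0,0,0,0.3]]]'; python3 -m creep '[[[0,0,0,0,0,0,0.75],[0,0,0,0,0,0,0.85],[0,0,0,0,0,0,1],[0,0,0,0,0,0,1],[0,0,-1,0,0,0,1],[0,0,-2,0,0,0,1],[0,0,-3,0,0,0,1],[0,0,-4,0,0,0,1],[0,0,-4,0,0,0,1],[0,0,0,0,0,0,1],[0,0,0,0,0,0,1]]]';python3 - <<'E'
from h import *
plan(.4474,-.153,.32,-85.5)
p=imaging.camera_params('wrist');im=imaging.camera('wrist');cv2.imwrite('pics/w5.png',im)
E
```

```text
clock: 9.35
tcp_pos: [0.639, 0.0196, 0.1879]
ee_rot: [-2.068, 2.364, -0.001]
wrist_force: [0.8, -0.1, 0.8]
opening: 0.0589
finger_force: 44.4
clock: 10.45
tcp_pos: [0.639, 0.0195, 0.33]
ee_rot: [-2.066, 2.362, -0.002]
wrist_force: [0.9, -1.1, -0.5]
opening: 0.0857
finger_force: 0.0
tcp [0.639  0.0195 0.33  ] cur 172.35 tool turn z 77.85 q6 -0.48 | shift cm: before-turn axes [19.65 16.69  1.  ] after-turn axes [ 20.45 -15.7    1.  ] tilt fix [-0.18  0.09  0.  ] clock 10.45
```

View pics/w5.png

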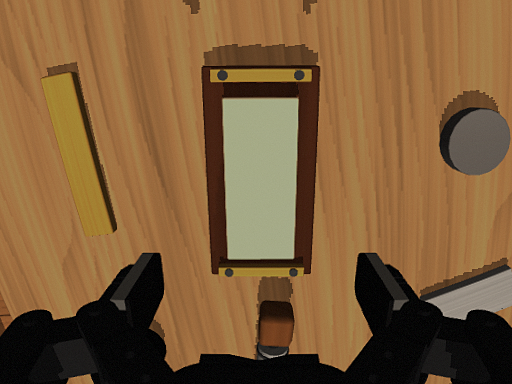

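The board lies on the bed, with its top face at (221..299, 97..261) and the stops inside at rows 82 and 267. I'll check that numerically before moving to the blank.

```bash
python3 - <<'E'
from h import *
p=imaging.camera_params('wrist');im=cv2.imread('pics/w5.png')
print("board",rect(p,blob(im,(260,180)),.031))
a=onplane(p,[(210,82),(312,81),(219,267),(304,267)],.024);print("stops inner ctr",a.mean(0),a, np.linalg.norm(a[:2].mean(0)-a[2:].mean(0)))
E
python3 -m creep '[[[0,0,0,0,0,8,1],[0,0,0,0,0,8,1],[0,0,0,0,0,8,1],[0,0,0,0,0,8,1],[0,0,0,0,0,8,1],[0,0,0,0,0,8,1],[0,0,0,0,0,8,1],[0,0,0,0,0,8,1],[0,0,0,0,0,8,1],[0,0,0,0,0,6,1],[2.5,-2,0,0,0,0,1],[2.5,-2,0,0,0,0,1],[2.5,-2,0,0,0,0,1],[2.5,-2,0,0,0,0,1],[2.5,-2,0,0,0,0,1],[2.5,-2,0,0,0,0,1],[2.5,-2,0,0,0,0,1],[2.9,-1.7,1,0,0,0,1],[0,0,0,0,0,0,1],[0,0,0,0,0,0,1]]]'
python3 - <<'E'
from h import *
plan(.4474,-.153,.32,-85.5)
p=imaging.camera_params('wrist');im=imaging.camera('wrist');cv2.imwrite('pics/w6.png',im)
px=proj(p,[.4470,-.153,.026]);print(px)
c=blob(im,px,18);print(rect(p,c,.026))
T=imaging.camera_params("top");print(tri([T,p],[centre(blob(cv2.imread("pics/top0.png"),(308,206))),centre(c)]))
E
```

```text
board (array([0.6374, 0.0185]), 136.22923278808594, 58.01639175415039, 82.5170669555664)
stops inner ctr [0.6364 0.0187] [[ 0.6655 -0.0669]
 [ 0.5865 -0.0571]
 [ 0.6856  0.0941]
 [ 0.608   0.1045]] 0.1626428746181628
clock: 12.5
tcp_pos: [0.4468, -0.1528, 0.3168]
ee_rot: [0.118, -3.138, -0.0]
wrist_force: [0.2, 0.2, 0.0]
opening: 0.0852
finger_force: 0.0
tcp [ 0.4468 -0.1528  0.3168] cur 94.29 tool turn z -0.21 q6 -1.6 | shift cm: before-turn axes [-0.06 -0.02 -0.32] after-turn axes [-0.06 -0.02 -0.32] tilt fix [ 0.   -0.08  0.  ] clock 12.5
[258.9224 188.4387]
(array([ 0.4471, -0.1525]), 106.0804214477539, 37.290306091308594, 4.378748416900635)
[ 0.4478 -0.1538  0.0126]
```

```bash
python3 -m creep '[[[0,0,3,0,0,0,1],[0,0,3,0,0,0,1],[0,0,3,0,0,0,1],[0,0,2.2,0,0,0,1],[0,0,1.5,0,0,0,1],[0,0,1,0,0,0,1],[0,0,0,0,0,0,0.7],[0,0,0,0,0,0,0.2],[0,0,0,0,0,0,0.2],[0,0,0,0,0,0,0.2],[0,0,0,0,0,0,0.2],[0,0,0,0,0,0,0.2],[0,0,0,0,0,0,0.2],[0,0,0,0,0,0,0.2],[0,0,0,0,0,0,0.2]]]' 30; python3 -m creep '[[[0,0,-1,0,0,0,0.2],[0,0,-2,0,0,0,0.2],[0,0,-3,0,0,0,0.2],[0,0,-3,0,0,0,0.2],[0,0,-3,0,0,0,0.2],[0,0,0,0,0,0,0.2],[0,0,0,0,0,0,0.2]]]'
python3 - <<'E'
from h import *
plan(.6374,.0185,.25,-7.6)
p=imaging.camera_params('wrist');im=imaging.camera('wrist');cv2.imwrite('pics/w7.png',im)
s=bot.state();z=s["tcp_pos"][2]-.18+.026;px=proj(p,np.r_[s["tcp_pos"][:2],z]);print(px)
c=blob(im,(260,165),25);w=onplane(p,c,z);M=Ro.from_rotvec(s["ee_rot"]).as_matrix()
t=(np.c_[w-s["tcp_pos"][:2],np.zeros(len(w))])@M;print(t.min(0),t.max(0))
E
```

```text
clock: 14.05
tcp_pos: [0.4479, -0.1525, 0.182]
ee_rot: [-0.119, 3.137, -0.001]
wrist_force: [-1.1, 1.8, 5.8]
opening: 0.0392
finger_force: 32.4
clock: 14.75
tcp_pos: [0.4473, -0.1525, 0.3012]
ee_rot: [-0.119, 3.138, 0.001]
wrist_force: [-0.4, -0.5, -1.6]
opening: 0.0394
finger_force: 31.7
tcp [ 0.4473 -0.1525  0.3012] cur 94.34 tool turn z -78.06 q6 -1.6 | shift cm: before-turn axes [-20.25  15.61   5.12] after-turn axes [-19.46 -16.59   5.12] tilt fix [ 0.03  0.05 -0.  ] clock 14.75
[259.579  277.6678]
[-0.0409 -0.0197 -0.0001] [0.0558 0.0193 0.0001]
```

View pics/w7.png

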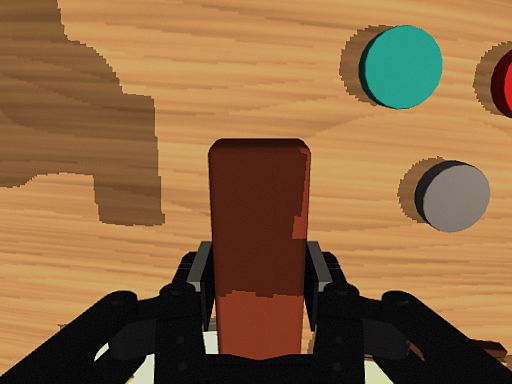

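The blank is held squarely: its far end is at row 140 to 150, x 209..310. The red and turquoise discs are clear. Next, carry it to the bed.

```bash
python3 -m creep '[[[0,0,0,0,0,-8,0.2],[0,0,0,0,0,-8,0.2],[0,0,0,0,0,-8,0.2],[0,0,0,0,0,-8,0.2],[0,0,0,0,0,-8,0.2],[0,0,0,0,0,-8,0.2],[0,0,0,0,0,-8,0.2],[0,0,0,0,0,-8,0.2],[0,0,0,0,0,-8,0.2],[0,0,0,0,0,-6,0.2],[-2.4,-2.1,0,0,0,0,0.2],[-2.4,-2.1,0,0,0,0,0.2],[-2.4,-2.1,0,0,0,0,0.2],[-2.4,-2.1,0,0,0,0,0.2],[-2.4,-2.1,0,0,0,0,0.2],[-2.4,-2.1,0.5,0,0,0,0.2],[-2.4,-2.1,1,0,0,0,0.2],[-2.6,-1.9,1,0,0,0,0.2],[0,0,0.5,0,0,0,0.2],[0,0,0,0,0,0,0.2]]]'; python3 -c "
from h import *
plan(.6374,.0185,.213,-7.6)"
```

```text
clock: 16.8
tcp_pos: [0.6374, 0.018, 0.2674]
ee_rot: [2.066, -2.36, -0.004]
wrist_force: [0.0, -1.0, -0.3]
opening: 0.0391
finger_force: 31.7
tcp [0.6374 0.018  0.2674] cur 172.38 tool turn z -0.02 q6 -0.47 | shift cm: before-turn axes [-0.05  0.01  5.44] after-turn axes [-0.05  0.01  5.44] tilt fix [ 0.3  -0.12  0.  ] clock 16.8
```

```bash
python3 -m creep '[[[-0.1,0,1.5,0,0,0,0.2],[0,0,1.5,0,0,0,0.2],[0,0,1,0,0,0,0.2],[0,0,0.6,0,0,0,0.2],[0,0,0.3,0,0,0,0.2],[0,0,0.2,0,0,0,0.2],[0,0,0,0,0,0,0.2],[0,0,0,0,0,0,0.2],[0,0,0,0,0,0,0.2]]]'; python3 -c "
from h import *
plan(.6374,.0185,.213,-7.6)"
```

```text
clock: 17.7
tcp_pos: [0.638, 0.0187, 0.2203]
ee_rot: [-2.068, 2.364, -0.001]
wrist_force: [0.4, -0.5, -0.3]
opening: 0.0393
finger_force: 31.7
tcp [0.638  0.0187 0.2203] cur 172.35 tool turn z -0.05 q6 -0.48 | shift cm: before-turn axes [0.03 0.06 0.73] after-turn axes [0.03 0.06 0.73] tilt fix [-0.05  0.01  0.  ] clock 17.7
```

```bash
python3 -m creep '[[[0,0.05,0.3,0,0,0,0.2],[0,0,0.2,0,0,0,0.2],[0,0,0.1,0,0,0,0.2],[0,0,0.1,0,0,0,0.2],[0,0,0,0,0,0,0.2],[0,0,0,0,0,0,0.2]]]'; python3 -m creep '[[[0,0,0,0,0,0,0.5],[0,0,0,0,0,0,0.6],[0,0,0,0,0,0,0.8],[0,0,0,0,0,0,1],[0,0,0,0,0,0,1],[0,0,-1,0,0,0,1],[0,0,-2,0,0,0,1],[0,0,-3,0,0,0,1],[0,0,-3,0,0,0,1],[0,0,-3,0,0,0,1],[0,0,0,0,0,0,1],[0,0,0,0,0,0,1]]]';python3 - <<'E'
from h import *
plan(.4338,.1853,.32,103.3)
p=imaging.camera_params('wrist');im=imaging.camera('wrist');cv2.imwrite('pics/w8.png',im)
print(rect(p,blob(im,proj(p,[.6374,.0185,.057]),18),.057))
E
```

```text
clock: 18.3
tcp_pos: [0.6374, 0.0187, 0.213]
ee_rot: [-2.068, 2.365, -0.0]
wrist_force: [-2.2, -0.8, 2.5]
opening: 0.039
finger_force: 32.0
clock: 19.5
tcp_pos: [0.6374, 0.0187, 0.3344]
ee_rot: [-2.067, 2.363, -0.002]
wrist_force: [-0.4, -0.5, -1.5]
opening: 0.0853
finger_force: 0.0
tcp [0.6374 0.0187 0.3344] cur 172.34 tool turn z 69.04 q6 -0.48 | shift cm: before-turn axes [-13.8   22.4    1.44] after-turn axes [15.98 20.9   1.44] tilt fix [-0.13  0.06  0.  ] clock 19.5
(array([0.6367, 0.0181]), 105.38829803466797, 36.22452163696289, 82.27564239501953)
```

View pics/w8.png

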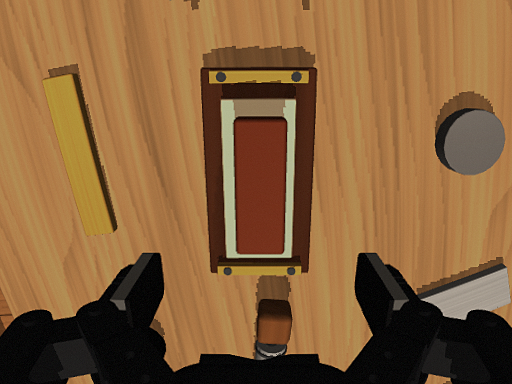

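The blank lies centred on the board (235..287, 117..254). Now the plate.

```bash
python3 -m creep '[[[0,0,0,0,0,7.7,1],[0,0,0,0,0,7.7,1],[0,0,0,0,0,7.7,1],[0,0,0,0,0,7.7,1],[0,0,0,0,0,7.7,1],[0,0,0,0,0,7.7,1],[0,0,0,0,0,7.7,1],[0,0,0,0,0,7.7,1],[0,0,0,0,0,7.4,1],[2,2.6,0,0,0,0,1],[2,2.6,0,0,0,0,1],[2,2.6,0,0,0,0,1],[2,2.6,0,0,0,0,1],[2,2.6,0,0,0,0,1],[2,2.6,0,0,0,0,1],[2,2.6,0,0,0,0,1],[2,2.7,1,0,0,0,1],[0,0,1,0,0,0,1],[0,0,0,0,0,0,1],[0,0,0,0,0,0,1]]]'
python3 - <<'E'
from h import *
p=imaging.camera_params('wrist');im=imaging.camera('wrist');cv2.imwrite('pics/w9.png',im)
px=proj(p,[.4335,.185,.01]);print(px)
c=blob(im,px,22);r=rect(p,c,.01);print(r)
plan(*r[0],.171,r[3]+90)
E
```

```text
clock: 21.55
tcp_pos: [0.4338, 0.1848, 0.3123]
ee_rot: [0.364, -3.12, 0.002]
wrist_force: [-0.6, -0.2, 0.4]
opening: 0.0857
finger_force: 0.0
[259.8613 184.0571]
(array([0.4337, 0.1855]), 98.61573028564453, 48.34383010864258, 13.789276123046875)
tcp [0.434  0.1847 0.3127] cur 103.29 tool turn z -0.5 q6 -2.17 | shift cm: before-turn axes [ 0.01  0.08 14.17] after-turn axes [ 0.01  0.08 14.17] tilt fix [-0.05 -0.02 -0.  ] clock 21.6
```

View pics/w9.png

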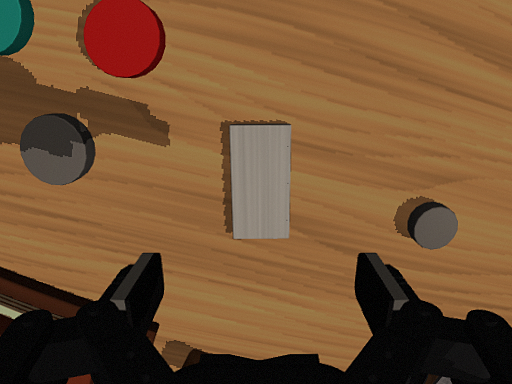

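The plate is at (231..291, 124..239), between the fingers and nothing near it. Descend, grip, lift.

```bash
python3 -m creep '[[[0,0.1,3,0,0,-0.5,1],[0,0,3,0,0,0,1],[0,0,3,0,0,0,1],[0,0,2.5,0,0,0,1],[0,0,1.5,0,0,0,1],[0,0,1,0,0,0,1],[0,0,0,0,0,0,1],[0,0,0,0,0,0,1]]]' 50; python3 -c "
from h import *
plan(.4337,.1855,.171,103.79)"
```

```text
clock: 22.4
tcp_pos: [0.4338, 0.1861, 0.1736]
ee_rot: [-0.378, 3.118, 0.0]
wrist_force: [-0.2, 0.0, 0.9]
opening: 0.0854
finger_force: 0.0
tcp [0.4338 0.1861 0.1736] cur 103.82 tool turn z 0.03 q6 -2.16 | shift cm: before-turn axes [ 0.03 -0.05  0.26] after-turn axes [ 0.03 -0.05  0.26] tilt fix [-0.01  0.06  0.  ] clock 22.4
```

```bash
python3 -m creep '[[[0,0,0.2,0,0,0,0.75],[0,0,0,0,0,0,0.6],[0,0,0,0,0,0,0.3],[0,0,0,0,0,0,0.3],[0,0,0,0,0,0,0.3],[0,0,0,0,0,0,0.3],[0,0,0,0,0,0,0.3],[0,0,0,0,0,0,0.3],[0,0,0,0,0,0,0.3],[0,0,0,0,0,0,0.3]]]' 50; python3 -m creep '[[[0,0,-0.5,0,0,0,0.3],[0,0,-1.5,0,0,0,0.3],[0,0,-3,0,0,0,0.3],[0,0,-3,0,0,0,0.3],[0,0,-4,0,0,0,0.3],[0,0,-2,0,0,0,0.3],[0,0,0,0,0,0,0.3],[0,0,0,0,0,0,0.3]]]'
python3 - <<'E'
from h import *
plan(.6367,.0181,.30,-7.6)
p=imaging.camera_params('wrist');im=imaging.camera('wrist');cv2.imwrite('pics/w10.png',im)
E
```

```text
clock: 23.4
tcp_pos: [0.4336, 0.1863, 0.1718]
ee_rot: [-0.379, 3.117, 0.0]
wrist_force: [-0.7, -0.4, 6.5]
opening: 0.0483
finger_force: 54.0
clock: 24.2
tcp_pos: [0.4328, 0.1862, 0.3089]
ee_rot: [0.378, -3.116, 0.0]
wrist_force: [-0.2, -0.1, -5.2]
opening: 0.0485
finger_force: 53.0
tcp [0.4328 0.1862 0.3089] cur 103.84 tool turn z -68.56 q6 -2.16 | shift cm: before-turn axes [-15.78 -21.19   0.89] after-turn axes [ 13.96 -22.43   0.89] tilt fix [ 0.02 -0.15  0.  ] clock 24.2
```

View pics/w10.png

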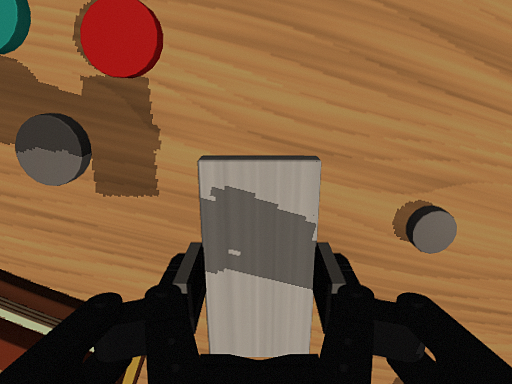

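The plate is held level, with its far edge at row 160, x 199..320.

```bash
python3 - <<'E'
from h import *
s=bot.state();p=imaging.camera_params('wrist');z=s["tcp_pos"][2]-.162
w=onplane(p,[(199,160.5),(320,160.5),(204,245),(316,245)],z);print(((np.c_[w,[z]*4]-s["tcp_pos"])@Ro.from_rotvec(s["ee_rot"]).as_matrix()))
E
python3 -m creep '[[[0,0,0,0,0,-7.7,0.3],[0,0,0,0,0,-7.7,0.3],[0,0,0,0,0,-7.7,0.3],[0,0,0,0,0,-7.7,0.3],[0,0,0,0,0,-7.7,0.3],[0,0,0,0,0,-7.7,0.3],[0,0,0,0,0,-7.7,0.3],[0,0,0,0,0,-7.7,0.3],[0,0,0,0,0,-7,0.3],[1.8,-2.8,0,0,0,0,0.3],[1.8,-2.8,0,0,0,0,0.3],[1.8,-2.8,0,0,0,0,0.3],[1.8,-2.8,0,0,0,0,0.3],[1.8,-2.8,0,0,0,0,0.3],[1.8,-2.8,0,0,0,0,0.3],[1.6,-2.8,0,0,0,0,0.3],[1.6,-2.8,1,0,0,0,0.3],[0,0,1,0,0,0,0.3],[0,0,0.5,0,0,0,0.3],[0,0,0,0,0,0,0.3]]]'
python3 -c "
from h import *
plan(.6367,.0181,.229,-7.6)"
```

```text
[[ 0.0492 -0.0242  0.1622]
 [ 0.0492  0.024   0.1622]
 [ 0.0122 -0.024   0.1621]
 [ 0.0122  0.0244  0.162 ]]
clock: 26.25
tcp_pos: [0.6361, 0.0182, 0.2829]
ee_rot: [2.068, -2.36, -0.004]
wrist_force: [-0.0, -0.0, -4.0]
opening: 0.0483
finger_force: 53.5
tcp [0.6361 0.0182 0.2829] cur 172.46 tool turn z 0.06 q6 -0.47 | shift cm: before-turn axes [ 0.   -0.06  5.39] after-turn axes [ 0.   -0.06  5.39] tilt fix [ 0.25 -0.08  0.  ] clock 26.25
```

```bash
python3 -m creep '[[[0,0,1.5,0,0,0,0.3],[0,0,1.2,0,0,0,0.3],[0,0,0.8,0,0,0,0.3],[0,0,0.5,0,0,0,0.3],[0,0,0.3,0,0,0,0.3],[0,0,0.2,0,0,0,0.3],[0,0,0,0,0,0,0.3],[0,0,0,0,0,0,0.3],[0,0,0,0,0,0,0.3]]]'; python3 -c "
from h import *
plan(.6367,.0181,.229,-7.6)"
```

```text
clock: 27.15
tcp_pos: [0.637, 0.0179, 0.2412]
ee_rot: [-2.07, 2.363, -0.001]
wrist_force: [-0.1, -1.4, -3.1]
opening: 0.0486
finger_force: 53.5
tcp [0.637  0.0179 0.2412] cur 172.45 tool turn z 0.05 q6 -0.47 | shift cm: before-turn axes [-0.02  0.03  1.22] after-turn axes [-0.02  0.03  1.22] tilt fix [-0.04  0.01  0.  ] clock 27.15
```

```bash
python3 -m creep '[[[0,0,0.4,0,0,0,0.3],[0,0,0.3,0,0,0,0.3],[0,0,0.2,0,0,0,0.3],[0,0,0.1,0,0,0,0.3],[0,0,0.1,0,0,0,0.3],[0,0,0,0,0,0,0.3],[0,0,0,0,0,0,0.3],[0,0,0,0,0,0,0.3]]]'; python3 -c "
from h import *
plan(.6367,.0181,.229,-7.6)"
```

```text
clock: 27.95
tcp_pos: [0.6369, 0.0179, 0.2299]
ee_rot: [-2.07, 2.363, -0.0]
wrist_force: [-0.9, -0.1, -4.7]
opening: 0.0487
finger_force: 53.6
tcp [0.6369 0.0179 0.2299] cur 172.44 tool turn z 0.04 q6 -0.47 | shift cm: before-turn axes [-0.02  0.03  0.09] after-turn axes [-0.02  0.03  0.09] tilt fix [-0.02  0.    0.  ] clock 27.95
```

```bash
python3 -m creep '[[[0,0,0.1,0,0,0,0.3],[0,0,0.1,0,0,0,0.3],[0,0,0,0,0,0,0.3],[0,0,0,0,0,0,0.3]]]'
```

```text
clock: 28.35
tcp_pos: [0.637, 0.0179, 0.2288]
ee_rot: [-2.07, 2.362, -0.001]
wrist_force: [-5.0, 0.4, 3.9]
opening: 0.0486
finger_force: 54.4
```

```bash
python3 -m creep '[[[0,0,0,0,0,0,0.6],[0,0,0,0,0,0,0.7],[0,0,0,0,0,0,0.85],[0,0,0,0,0,0,1],[0,0,0,0,0,0,1],[0,0,-1,0,0,0,1],[0,0,-2,0,0,0,1],[0,0,-3,0,0,0,1],[0,0,-3,0,0,0,1],[0,0,0,0,0,0,1],[0,0,0,0,0,0,1]]]';python3 - <<'E'
from h import *
p=imaging.camera_params('wrist');im=imaging.camera('wrist');cv2.imwrite('pics/w11.png',im)
c=blob(im,proj(p,[.6367,.0181,.067]),20);r=rect(p,c,.067);print(r)
it=imaging.camera("top");cv2.imwrite("pics/top2.png",it);T=imaging.camera_params("top");S=imaging.camera_params("side");si=imaging.camera("side");cv2.imwrite("pics/side2.png",si)
d=blob(si,proj(S,[.637,.018,.067]),20);print("side",rect(S,d,.067),"tri z",tri([S,p],[centre(d),centre(c)]))
print(len(blob(im,(470,140),18)))
plan(.4427,.0095,.32,-7.6)
E
```

```text
clock: 29.45
tcp_pos: [0.637, 0.0179, 0.3195]
ee_rot: [-2.069, 2.361, -0.002]
wrist_force: [-0.1, 1.2, -0.6]
opening: 0.0853
finger_force: 0.0
(array([0.6369, 0.0181]), 97.54885864257812, 48.6177864074707, 82.4970703125)
side (array([0.6356, 0.0173]), 94.09700775146484, 46.24335479736328, 81.6231918334961) tri z [0.6353 0.0146 0.0676]
186
tcp [0.6367 0.0179 0.3167] cur 172.44 tool turn z 0.04 q6 -0.47 | shift cm: before-turn axes [ 3.38 19.12 -0.33] after-turn axes [ 3.4  19.12 -0.33] tilt fix [ 0.09 -0.03  0.  ] clock 29.6
```

The plate sits at (0.637, 0.018) with its top at about 0.067. On to the large disc, with the same tool yaw.

```bash
python3 -m creep '[[[0.6,3.2,0,0,0,0,1],[0.6,3.2,0,0,0,0,1],[0.6,3.2,0,0,0,0,1],[0.6,3.2,0,0,0,0,1],[0.5,3.2,0,0,0,0,1],[0.5,3.1,0,0,0,0,1],[0,0,0,0,0,0,1],[0,0,0,0,0,0,1]]]'
python3 - <<'E'
from h import *
p=imaging.camera_params('wrist');im=imaging.camera('wrist');cv2.imwrite('pics/w12.png',im)
px=proj(p,[.4427,.0095,.018]);print(px,im[int(px[1]),int(px[0])])
for t in(14,22,30):
    w=onplane(p,blob(im,px,t),.018);(x,y),r=cv2.minEnclosingCircle((w*1000).astype(np.float32));print(t,x,y,r,w.min(0),w.max(0))
plan(x/1000,y/1000,.173,-7.6)
E
```

```text
clock: 30.4
tcp_pos: [0.4427, 0.0093, 0.3177]
ee_rot: [-2.071, 2.362, -0.0]
wrist_force: [1.1, 0.2, -0.2]
opening: 0.0852
finger_force: 0.0
[258.8944 184.9105] [ 84  93 100]
14 442.9465026855469 10.339702606201172 29.0423583984375 [ 0.4142 -0.0186] [0.4718 0.0394]
22 442.86871337890625 10.443018913269043 29.505338668823242 [ 0.4134 -0.0187] [0.4724 0.0395]
30 442.8963928222656 10.448137283325195 29.64591407775879 [ 0.4133 -0.0187] [0.4725 0.0395]
tcp [0.4432 0.0094 0.3175] cur 172.46 tool turn z 0.06 q6 -0.61 | shift cm: before-turn axes [-0.1   0.04 14.45] after-turn axes [-0.1   0.04 14.45] tilt fix [ 0.01 -0.01  0.  ] clock 30.45
```

View pics/w12.png

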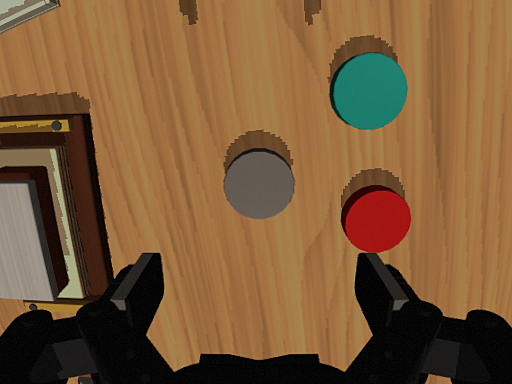

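The large disc is centred at (259,185). The red disc at (376,218) leaves about 13 mm clearance to the finger, so I'll descend with the gripper slightly narrowed.

```bash
python3 -m creep '[[[-0.1,0,3,0,0,0,0.9],[0,0,3,0,0,0,0.9],[0,0,3,0,0,0,0.9],[0,0,2.5,0,0,0,0.9],[0,0,1.5,0,0,0,0.9],[0,0,1,0,0,0,0.9],[0,0,0.4,0,0,0,0.9],[0,0,0,0,0,0,0.9]]]' 50; python3 -m creep '[[[0,0,0,0,0,0,0.7],[0,0,0,0,0,0,0.4],[0,0,0,0,0,0,0.4],[0,0,0,0,0,0,0.4],[0,0,0,0,0,0,0.4],[0,0,0,0,0,0,0.4],[0,0,0,0,0,0,0.4]]]'; python3 -m creep '[[[0,0,-0.5,0,0,0,0.4],[0,0,-1.5,0,0,0,0.4],[0,0,-3,0,0,0,0.4],[0,0,-4,0,0,0,0.4],[0,0,-4,0,0,0,0.4],[0,0,-1,0,0,0,0.4],[0,0,0,0,0,0,0.4],[0,0,0,0,0,0,0.4]]]'; python3 -c "
from h import *
plan(.6369,.0181,.28,-7.6)
p=imaging.camera_params('wrist');im=imaging.camera('wrist');cv2.imwrite('pics/w13.png',im);s=bot.state();z=s['tcp_pos'][2]-.155
px=proj(p,np.r_[s['tcp_pos'][:2],z]);print(px,im[int(px[1])-25,int(px[0])])
c=blob(im,px-[0,25],25);w=onplane(p,c,z)-s['tcp_pos'][:2];t=np.c_[w,w[:,0]*0]@Ro.from_rotvec(s['ee_rot']).as_matrix();print(t.min(0),t.max(0))"
```

```text
clock: 31.25
tcp_pos: [0.4435, 0.0103, 0.1735]
ee_rot: [2.069, -2.362, -0.0]
wrist_force: [0.1, -0.7, 0.2]
opening: 0.0765
finger_force: 0.0
clock: 31.95
tcp_pos: [0.4436, 0.0104, 0.1753]
ee_rot: [-2.07, 2.361, -0.002]
wrist_force: [-2.6, 0.6, 5.9]
opening: 0.0576
finger_force: 53.8
clock: 32.75
tcp_pos: [0.4428, 0.0104, 0.3117]
ee_rot: [2.069, -2.361, -0.003]
wrist_force: [0.5, -0.1, -4.8]
opening: 0.0575
finger_force: 54.9
tcp [0.4428 0.0104 0.3117] cur 172.44 tool turn z 0.04 q6 -0.61 | shift cm: before-turn axes [ -3.32 -19.14   3.17] after-turn axes [ -3.33 -19.14   3.17] tilt fix [ 0.17 -0.01  0.  ] clock 32.75
[257.6153 278.2167] [ 91  99 110]
[-0.0266 -0.0274 -0.0001] [0.0296 0.0286 0.0001]
```

```bash
python3 -m creep '[[[-0.6,-3.2,0,0,0,0,0.4],[-0.6,-3.2,0,0,0,0,0.4],[-0.6,-3.2,0,0,0,0,0.4],[-0.6,-3.2,0,0,0,0,0.4],[-0.5,-3.2,0,0,0,0,0.4],[-0.4,-3.1,0.5,0,0,0,0.4],[0,0,1.5,0,0,0,0.4],[0,0,1.5,0,0,0,0.4],[0,0,0.6,0,0,0,0.4],[0,0,0.4,0,0,0,0.4],[0,0,0,0,0,0,0.4],[0,0,0,0,0,0,0.4]]]'; python3 -c "
from h import *
plan(.6369,.0181,.242,-7.6)"
```

```text
clock: 34.0
tcp_pos: [0.6367, 0.0179, 0.2699]
ee_rot: [-2.07, 2.362, -0.002]
wrist_force: [-0.2, -0.5, -3.8]
opening: 0.0574
finger_force: 55.4
tcp [0.6367 0.0179 0.2699] cur 172.47 tool turn z 0.07 q6 -0.47 | shift cm: before-turn axes [-0.02 -0.02  2.79] after-turn axes [-0.02 -0.02  2.79] tilt fix [-0.1   0.02  0.  ] clock 34.0
```

```bash
python3 -m creep '[[[0,0,0.8,0,0,0,0.4],[0,0,0.7,0,0,0,0.4],[0,0,0.4,0,0,0,0.4],[0,0,0.3,0,0,0,0.4],[0,0,0.2,0,0,0,0.4],[0,0,0.1,0,0,0,0.4],[0,0,0,0,0,0,0.4],[0,0,0,0,0,0,0.4]]]'; python3 -m creep '[[[0,0,0.1,0,0,0,0.4],[0,0,0,0,0,0,0.4],[0,0,0.1,0,0,0,0.4],[0,0,0,0,0,0,0.4],[0,0,0,0,0,0,0.4]]]'
```

```text
clock: 34.8
tcp_pos: [0.637, 0.0179, 0.244]
ee_rot: [-2.07, 2.363, -0.0]
wrist_force: [0.1, -0.3, -5.6]
opening: 0.0575
finger_force: 55.4
clock: 35.3
tcp_pos: [0.6369, 0.0179, 0.2424]
ee_rot: [-2.07, 2.363, -0.001]
wrist_force: [-1.3, 0.8, 0.9]
opening: 0.0576
finger_force: 55.8
```

```bash
python3 -m creep '[[[0,0,0,0,0,0,0.7],[0,0,0,0,0,0,0.75],[0,0,0,0,0,0,0.85],[0,0,0,0,0,0,1],[0,0,0,0,0,0,1],[0,0,-1,0,0,0,1],[0,0,-2,0,0,0,1],[0,0,-3,0,0,0,1],[0,0,-3,0,0,0,1],[0,0,0,0,0,0,1],[0,0,0,0,0,0,1]]]';python3 - <<'E'
from h import *
p=imaging.camera_params('wrist');im=imaging.camera('wrist');cv2.imwrite('pics/w14.png',im)
px=proj(p,[.6369,.0181,.085]);print(px,im[int(px[1]),int(px[0])])
for t in(10,14,18,24):
    w=onplane(p,blob(im,px,t),.085);(x,y),r=cv2.minEnclosingCircle((w*1000).astype(np.float32));print(t,x,y,r,w.min(0),w.max(0))
plan(.4340,.345,.32,-7.6)
E
```

```text
clock: 36.4
tcp_pos: [0.637, 0.0179, 0.3334]
ee_rot: [-2.069, 2.361, -0.002]
wrist_force: [-0.2, -0.2, -0.4]
opening: 0.0853
finger_force: 0.0
[259.6329 205.1646] [ 88  95 104]
10 636.63427734375 17.747133255004883 28.978466033935547 [ 0.6081 -0.0112] [0.6654 0.0464]
14 636.5281372070312 17.69074821472168 29.03931427001953 [ 0.6081 -0.0112] [0.6654 0.0465]
18 636.8267211914062 17.760177612304688 29.20941925048828 [ 0.6076 -0.0112] [0.6654 0.0466]
24 635.1104125976562 20.758235931396484 32.37488555908203 [ 0.6076 -0.0112] [0.6658 0.048 ]
tcp [0.6368 0.0179 0.332 ] cur 172.44 tool turn z 0.04 q6 -0.47 | shift cm: before-turn axes [-29.76  24.4    1.2 ] after-turn axes [-29.74  24.43   1.2 ] tilt fix [-0.01  0.02  0.  ] clock 36.45
```

The large disc is on the plate, centred at (0.6366, 0.0177). Now the small disc.

```bash
python3 -m creep '[[[-3,2.5,0,0,0,0,1],[-3,2.5,0,0,0,0,1],[-3,2.5,0,0,0,0,1],[-3,2.5,0,0,0,0,1],[-3,2.5,0,0,0,0,1],[-3,2.5,0,0,0,0,1],[-3,2.5,0,0,0,0,1],[-3,2.5,0,0,0,0,1],[-3,2.4,0.5,0,0,0,1],[-2.8,2,0.5,0,0,0,1],[0,0,0,0,0,0,1],[0,0,0,0,0,0,1]]]'
python3 - <<'E'
from h import *
p=imaging.camera_params('wrist');im=imaging.camera('wrist');cv2.imwrite('pics/w15.png',im)
px=proj(p,[.4340,.345,.016]);print(px,im[int(px[1]),int(px[0])])
for t in(14,22,30):
    w=onplane(p,blob(im,px,t),.016);(x,y),r=cv2.minEnclosingCircle((w*1000).astype(np.float32));print(t,x,y,r)
plan(x/1000,y/1000,.175,-7.6)
E
```

```text
clock: 37.65
tcp_pos: [0.4337, 0.3458, 0.3205]
ee_rot: [2.071, -2.36, 0.001]
wrist_force: [-0.3, -0.9, -0.9]
opening: 0.0851
finger_force: 0.0
[257.7381 183.0613] [77 84 91]
14 435.473876953125 345.12445068359375 20.210525512695312
22 435.463623046875 345.1980895996094 20.42981719970703
30 435.65802001953125 345.2087707519531 20.6384334564209
tcp [0.4341 0.3453 0.321 ] cur 172.47 tool turn z 0.07 q6 -1.17 | shift cm: before-turn axes [-0.01 -0.15 14.6 ] after-turn axes [-0.01 -0.15 14.6 ] tilt fix [ 0.03 -0.09  0.  ] clock 37.7
```

```bash
python3 -m creep '[[[0,-0.15,3,0,0,0,1],[0,0,3,0,0,0,1],[0,0,3,0,0,0,1],[0,0,2.5,0,0,0,1],[0,0,1.5,0,0,0,0.9],[0,0,1,0,0,0,0.8],[0,0,0.5,0,0,0,0.8],[0,0,0,0,0,0,0.8]]]' 30; python3 -m creep '[[[0,0,0,0,0,0,0.6],[0,0,0,0,0,0,0.3],[0,0,0,0,0,0,0.2],[0,0,0,0,0,0,0.2],[0,0,0,0,0,0,0.2],[0,0,0,0,0,0,0.2],[0,0,0,0,0,0,0.2]]]'; python3 -m creep '[[[0,0,-0.5,0,0,0,0.2],[0,0,-1.5,0,0,0,0.2],[0,0,-3,0,0,0,0.2],[0,0,-4,0,0,0,0.2],[0,0,-4,0,0,0,0.2],[0,0,-1,0,0,0,0.2],[0,0,0,0,0,0,0.2],[0,0,0,0,0,0,0.2]]]'; python3 -c "
from h import *
plan(.6366,.0178,.30,-7.6)
p=imaging.camera_params('wrist');im=imaging.camera('wrist');cv2.imwrite('pics/w16.png',im);s=bot.state();z=s['tcp_pos'][2]-.16
px=proj(p,np.r_[s['tcp_pos'][:2],z]);print(px,im[int(px[1])-15,int(px[0])])
c=blob(im,px-[0,15],25);w=onplane(p,c,z)-s['tcp_pos'][:2];t=np.c_[w,w[:,0]*0]@Ro.from_rotvec(s['ee_rot']).as_matrix();print(t.min(0),t.max(0))"
```

```text
clock: 38.5
tcp_pos: [0.4359, 0.3451, 0.1769]
ee_rot: [-2.07, 2.363, -0.0]
wrist_force: [-0.2, -0.4, -0.1]
opening: 0.0682
finger_force: 0.0
clock: 39.2
tcp_pos: [0.4359, 0.3456, 0.1781]
ee_rot: [-2.07, 2.361, 0.0]
wrist_force: [-2.3, -1.0, 5.8]
opening: 0.0405
finger_force: 30.4
clock: 40.0
tcp_pos: [0.4354, 0.345, 0.3154]
ee_rot: [2.069, -2.362, -0.001]
wrist_force: [-0.7, -0.3, -2.5]
opening: 0.0406
finger_force: 30.8
tcp [0.4354 0.345  0.3154] cur 172.44 tool turn z 0.04 q6 -1.16 | shift cm: before-turn axes [ 29.79 -24.26   1.54] after-turn axes [ 29.77 -24.27   1.54] tilt fix [ 0.1  -0.07  0.  ] clock 40.0
[258.0912 272.0898] [ 87  96 103]
[-0.0173 -0.019  -0.0001] [0.0215 0.0194 0.0001]
```

```bash
python3 -m creep '[[[3,-2.5,0,0,0,0,0.2],[3,-2.5,0,0,0,0,0.2],[3,-2.5,0,0,0,0,0.2],[3,-2.5,0,0,0,0,0.2],[3,-2.5,0,0,0,0,0.2],[3,-2.5,0,0,0,0,0.2],[3,-2.5,0,0,0,0,0.2],[3,-2.5,0,0,0,0,0.2],[3,-2.3,0,0,0,0,0.2],[2.8,-2,0,0,0,0,0.2],[0,0,1,0,0,0,0.2],[0,0,1,0,0,0,0.2],[0,0,0.5,0,0,0,0.2],[0,0,0,0,0,0,0.2],[0,0,0,0,0,0,0.2]]]'; python3 -c "
from h import *
plan(.6366,.0178,.2625,-7.6)"
```

```text
clock: 41.55
tcp_pos: [0.6372, 0.0187, 0.2918]
ee_rot: [2.072, -2.361, 0.0]
wrist_force: [-0.1, 0.1, -1.4]
opening: 0.0404
finger_force: 30.9
tcp [0.6372 0.0187 0.2918] cur 172.53 tool turn z 0.13 q6 -0.47 | shift cm: before-turn axes [0.09 0.05 2.93] after-turn axes [0.09 0.04 2.93] tilt fix [-0.   -0.02 -0.  ] clock 41.55
```

```bash
python3 -m creep '[[[0.1,0,0.8,0,0,0,0.2],[0,0,0.8,0,0,0,0.2],[0,0,0.5,0,0,0,0.2],[0,0,0.3,0,0,0,0.2],[0,0,0.2,0,0,0,0.2],[0,0,0.1,0,0,0,0.2],[0,0,0,0,0,0,0.2],[0,0,0,0,0,0,0.2]]]'; python3 -m creep '[[[0,0,0.1,0,0,0,0.2],[0,0,0,0,0,0,0.2],[0,0,0.1,0,0,0,0.2],[0,0,0,0,0,0,0.2],[0,0,0,0,0,0,0.2]]]'
```

```text
clock: 42.35
tcp_pos: [0.6373, 0.0168, 0.265]
ee_rot: [-2.07, 2.363, -0.001]
wrist_force: [0.2, -0.3, -2.5]
opening: 0.0401
finger_force: 30.9
clock: 42.85
tcp_pos: [0.6373, 0.0168, 0.2632]
ee_rot: [-2.07, 2.363, -0.001]
wrist_force: [-1.3, 0.3, 1.7]
opening: 0.0402
finger_force: 31.2
```

Contact is made, shown by the force going from -2.5 to +1.7 N. Release, retreat and check.

```bash
python3 -m creep '[[[0,0,0,0,0,0,0.52],[0,0,0,0,0,0,0.6],[0,0,0,0,0,0,0.8],[0,0,0,0,0,0,1],[0,0,0,0,0,0,1],[0,0,-1,0,0,0,1],[0,0,-2,0,0,0,1],[0,0,-3,0,0,0,1],[0,0,-4,0,0,0,1],[0,0,0,0,0,0,1],[0,0,0,0,0,0,1]]]';python3 - <<'E'
from h import *
p=imaging.camera_params('wrist');im=imaging.camera('wrist');cv2.imwrite('pics/w17.png',im)
px=proj(p,[.6369,.0175,.101]);print(px,im[int(px[1]),int(px[0])])
for t in(8,12):
    w=onplane(p,blob(im,px,t),.101);(x,y),r=cv2.minEnclosingCircle((w*1000).astype(np.float32));print(t,x,y,r)
S=imaging.camera_params("side");si=imaging.camera("side");q=proj(S,[.637,.018,.05])
a=cv2.resize(im[60:324,80:460],(500,348));x0,y0=(q-[45,50]).astype(int);b=cv2.resize(si[y0:y0+100,x0:x0+86],(299,348))
cv2.imwrite("pics/fin.png",np.hstack([a,b]))
E
```

```text
clock: 43.95
tcp_pos: [0.6373, 0.0168, 0.365]
ee_rot: [-2.068, 2.361, -0.002]
wrist_force: [0.7, 0.1, 0.7]
opening: 0.0851
finger_force: 0.0
[260.4438 198.5474] [ 87  95 105]
8 635.9904174804688 13.348427772521973 26.970470428466797
12 636.1117553710938 12.797501564025879 27.144315719604492
```

View pics/fin.png

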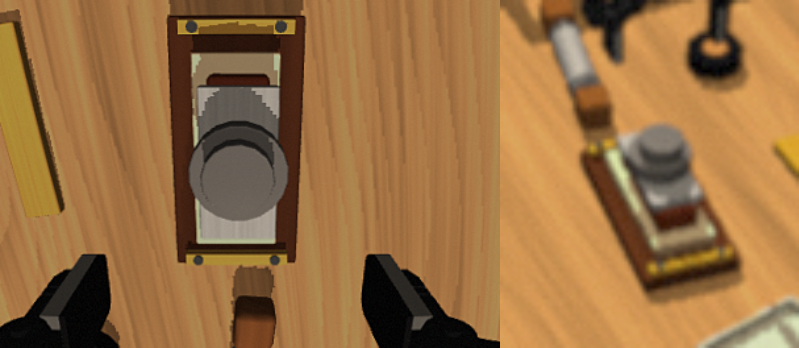

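The full stack stands on the bed with all five pieces in order. The colour mask merged the two discs, so I'll fit the small disc's rim more carefully from its edges.

Run:
```python
from h import *
p=imaging.camera_params('wrist');im=cv2.imread('pics/w17.png')
print("pred large",proj(p,[.6366,.0177,.085]),"pred small",proj(p,[.6366,.0177,.101]))
g=cv2.cvtColor(im[120:260,200:320],cv2.COLOR_BGR2GRAY);G=cv2.resize(g,None,fx=4,fy=4,interpolation=cv2.INTER_CUBIC)
for lo,hi,z in((20,34,.101),(34,44,.085)):
    c=cv2.HoughCircles(G,cv2.HOUGH_GRADIENT_ALT,1.5,20,param1=120,param2=.6,minRadius=lo*4,maxRadius=hi*4)
    for x,y,r in ([] if c is None else c[0][:4]): q=(x/4+200,y/4+120);print(z,q,r/4,onplane(p,[q],z))
si=imaging.camera("side");S=imaging.camera_params("side")
print("side pred",proj(S,[.6366,.0177,.101]),proj(S,[.6366,.0177,.085]))
q=proj(S,[.6366,.0177,.101]);c=blob(si,q,10);print(len(c),centre(c),onplane(S,[centre(c)],.101),c.min(0),c.max(0))
for r in range(170,228,3): print(r,g[r-120,[40,50,60,70,80]],end=" ")
```

```text
pred large [258.9707 193.8461] pred small [259.0195 200.5014]
0.085 (np.float32(262.25), np.float32(192.375)) 37.60725 [[0.634  0.0169]]
side pred [281.9828 160.6796] [281.8138 164.4525]
26 [281.8043 161.4348] [[0.6344 0.0147]] [276. 159.] [288. 164.]
170 [56 21 70 23 56] 173 [ 51  96  97 101  48] 176 [18 95 96 95 22] 179 [ 84  94  96  96 109] 182 [97 97 96 95 95] 185 [96 93 97 98 95] 188 [96 98 97 94 95] 191 [97 97 99 97 96] 194 [97 98 95 97 99] 197 [94 97 98 97 99] 200 [ 95  97 100  99  98] 203 [ 97 100 100  98 101] 206 [ 97  98  99  99 102] 209 [ 97  99 101 100  99] 212 [ 96  98 101  99  98] 215 [ 98 102 101 101  99] 218 [ 99  99 102 104  99] 221 [137 101 104  99  97] 224 [157  98 104 100 163] 227 [156 162 130 163 162]
```

Run:
```python
from h import *
from scipy.optimize import least_squares
p=imaging.camera_params('wrist');im=cv2.imread('pics/w17.png');g=cv2.cvtColor(im,cv2.COLOR_BGR2GRAY).astype(int)
pts=[]
for c in range(238,284,2):
    r=np.arange(150,196);b=g[r,c]
    dk=r[b<70]
    if len(dk): pts.append((c,dk.max()+.7))
print(pts)
w=onplane(p,pts,.101)
f=least_squares(lambda v:np.hypot(*(w-v).T)-.021,[.6366,.0177],loss="soft_l1",f_scale=.0005)
print(f.x,(np.hypot(*(w-f.x).T)-.021).round(4))
```

```text
[(238, np.float64(180.7)), (240, np.float64(178.7)), (242, np.float64(176.7)), (244, np.float64(175.7)), (246, np.float64(173.7)), (248, np.float64(172.7)), (250, np.float64(171.7)), (252, np.float64(170.7)), (254, np.float64(170.7)), (256, np.float64(170.7)), (258, np.float64(170.7)), (260, np.float64(169.7)), (262, np.float64(169.7)), (264, np.float64(169.7)), (266, np.float64(170.7)), (268, np.float64(171.7)), (270, np.float64(171.7)), (272, np.float64(172.7)), (274, np.float64(173.7)), (276, np.float64(174.7)), (278, np.float64(176.7)), (280, np.float64(177.7)), (282, np.float64(179.7))]
[0.6353 0.0162] [-0.0003 -0.0003 -0.0002 -0.0004  0.0001  0.0001  0.0002  0.0005  0.0001
 -0.0001 -0.0003  0.0004  0.0004  0.0006  0.0001 -0.0003  0.0001 -0.0001
 -0.0001 -0.0001 -0.0004 -0.0001 -0.0001]
```

The small disc is at (0.6353, 0.0162), about 2 mm from the large disc's centre, and the fit residuals are under 1 mm. Handing in.

```bash
python3 -c "
from bench import job
print(job.hand_in())"
```

```text
the job is handed in; nothing more can be done
None
```

I built the full stack on the bed in order (board, blank, plate, large disc, small disc) and handed it in at about 44 s; each piece measured within about 2 mm of centre on the one below, but the hand-in returned no verdict.

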